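Hold the filter ring for the stand rod

TASK

Stand the small steel beaker in the round recess of the retort-stand base and let go of it; then pick up the loose support ring by the balance point of its rod and hold it level above the base, ring centred about 5 cm over the beaker's mouth and the upright hole of its boss straight over the base's rod socket, so that I can drop the stand rod through and screw it in. Finish while still holding it there, steady and touching nothing but your gripper, and leave everything else on the bench where it is.

Things in the scene. Friction and masses are not known exactly. Their poses are not given: they have to be found in the camera images.
- beaker: The small beaker: plain stainless steel, open top, round, straight-sided, 48 mm outside diameter (51 at the flared rim), 75 mm tall, wall 3 mm, about 110 g, loose, upright. Origin: centre of its underside; z up along its axis. It stands in any of the three places of a row of vessels at the far side of the bench; the others are a larger beaker and a square white bottle.
- beaker_mouth (a point): Centre of the small beaker's mouth, level with its rim, 75 mm above its underside. Axes as the beaker's.
- stand_base: Base plate of a retort stand without its rod: grey painted flat plate, 290 x 150 mm, 14 mm thick, fixed to the bench, lying flat on the left. Origin: centre of its underside; x along its length, from the rod socket (95 mm to -x) to the round recess (95 mm to +x), z up. +x points roughly towards the robot's right.
- recess (a point): Centre of the floor of the round recess in the base plate: 53 mm diameter, 6 mm deep, with a 2 mm chamfer and a thin black floor; the floor is 8 mm above the bench. Only the small beaker fits in it.
- socket (a point): Rod socket of the base: centre of the top of a steel collar of 30 mm outside diameter that stands 6 mm above the plate (20 mm above the bench), with an upright hole for the stand rod. 190 mm from the recess centre, along the plate's length.
- ring_arm: The support ring, one rigid steel piece, 275 mm long, 0.35 to 0.56 kg: dark cast boss, straight round 10 mm rod (138 mm free length), flat ring. Origin: the balance point (centre of mass), on the rod's centreline, 44 mm from the boss's face. x along the rod from boss to ring, z up. Starts level on the right, rod centreline 18 mm above the bench, x roughly to the robot's right; rod free all round.
- bore (a point): Centre of the boss's upright bore (14 mm), on the rod's centreline, 61 mm from the balance point towards -x of ring_arm, whose axes it has. The boss is 34 (along the rod) x 30 x 36 mm tall and stands on the bench; a thumbscrew sticks out 29 mm from its end away from the rod.
- ring_centre (a point): Centre of the ring, at the height of the rod's centreline, 129 mm from the balance point towards +x of ring_arm, whose axes it has; 190 mm from the bore. Ring of 70 mm mean diameter, 9 mm round bar; at the start it rests on the white tile.
- tile: White ceramic bench tile, 110 x 110 x 13.5 mm, fixed, lying under the ring. Origin: centre of its underside.
- large_beaker: Larger plain steel beaker, 70 mm diameter (73 mm at the rim), 92 mm tall, loose; leave alone. Origin: centre of its underside.
- square_bottle: Square white plastic bottle with a blue cap, 52 x 52 mm, 96 mm tall, loose; leave alone. Origin: centre of its underside.
- reagent_bottle: Brown glass reagent bottle with a glass stopper, 56 mm diameter, 92 mm tall, loose, between the base and the support ring, near the robot; leave alone. Origin: centre of its underside.
- funnel: White plastic filter funnel standing upside down on its 75 mm rim, stem up, 95 mm tall, loose; leave alone. Origin: centre of its rim on the bench.
- calculator: Black pocket calculator, 150 x 78 x 14 mm, lying flat, loose; leave alone. Origin: centre of its underside; x along its length.
- stand_rod: The stand's steel rod, 12 mm diameter, 500 mm long, lying on the bench beyond the vessels, roughly along the world's y, loose; leave alone. Origin: under its middle; x along its length.

How it is judged:
On the way, in this order (a step that is already met when the one before it is completed fails the run):
1. the small beaker stands upright in the round recess, let go of (horizontal distance between beaker and recess below 0.006 m and z of beaker in the frame of recess below 0.003 m and angle between beaker's own z axis and vertical below 0.06 rad and contact force between beaker and the fingers below 0.1 N and linear speed of beaker below 0.02 m/s), for 0.3 s.
2. the support ring is picked up by its balance point, clear of tile and bench (contact force between ring_arm and the fingers above 1 N and x of the grasp point in the frame of ring_arm between -0.025 and 0.025 m and height (world z) of ring_arm above 0.04 m and height (world z) of each of bore, ring_centre above 0.03 m and contact force between ring_arm and tile below 0.1 N), for 0.2 s.
At the end, for the whole second after the job is handed in: Beaker upright in the recess, released. Ring piece held still in the fingers within 25 mm of its balance point, level within 0.06 rad, ring within 10 mm over the beaker's centre and 30 to 75 mm above its rim, bore within 10 mm over the socket, touching nothing else (horizontal distance between beaker and recess below 0.006 m and z of beaker in the frame of recess below 0.003 m and angle between each of beaker, ring_arm's own z axis and vertical below 0.06 rad and contact force between ring_arm and the fingers above 1 N and x of the grasp point in the frame of ring_arm between -0.025 and 0.025 m and contact force between beaker and the fingers below 0.1 N and horizontal distance between ring_centre and beaker_mouth below 0.01 m and horizontal distance between bore and socket below 0.01 m and z of ring_centre in the frame of recess between 0.105 and 0.15 m and linear speed of ring_arm below 0.02 m/s and angular speed of ring_arm below 0.1 rad/s and contact force between ring_arm and beaker below 0.1 N and contact force between ring_arm and stand_base below 0.1 N and contact force between ring_arm and tile below 0.1 N and contact force between ring_arm and large_beaker below 0.1 N and contact force between ring_arm and square_bottle below 0.1 N and contact force between ring_arm and reagent_bottle below 0.1 N and contact force between ring_arm and funnel below 0.1 N and contact force between ring_arm and calculator below 0.1 N and contact force between ring_arm and stand_rod below 0.1 N); the arm keeps its last pose, push and grip.
It fails at once if another thing on the bench is moved by more than 20 mm (distance of any of large_beaker, square_bottle, reagent_bottle, funnel, calculator, stand_rod from where it was at the start of the episode above 0.02 m).
It also fails if it takes over 58 s, if anything falls off the work surface, if the arm or the gripper's body presses on something with over 40 N, if the wrist force passes 120 N, or if a joint passes its speed limit or range.

ROBOT

A 7-joint arm with a two-finger parallel gripper is mounted at the origin on the work surface. World frame = base frame: x ahead of the robot, y to its left, z up, the work surface at z = 0. Lengths are in m, angles in rad, forces in N, time in s.
With the tool pointing down it reaches from about 0.35 to 0.9 m from the base axis. Payload 8.1 kg.
Tool frame: the origin (TCP) lies at the centre of the arm's flange, where the gripper is bolted on; the fingertips stand 178 mm ahead of it and the grasp point (between the pads) lies 159 mm ahead of it; z points along the fingers, y is the line along which they close (so a half turn about z gives the same grasp; the last joint's range is limited). The gripper opens to 92 mm and grips with 3 to 60 N. Pads are 19 mm wide; open, the fingers measure 130 mm over their backs; the gripper's body (75 mm by 190 mm) begins 47 mm behind the grasp point.
Start: joints at [1.136, 0.434, 0.025, 1.573, -0.012, 1.134, -0.075], TCP at [0.204, -0.591, 0.405] pointing down, gripper open.
Joint ranges: [-2.62, 2.62], [-0.44, 2.09], [-1.27, 1.32], [0.08, 2.57], [-1.32, 4.46], [0.12, 2], [-2.74, 2.74]. Speed limits (rad/s): [2.22, 2.22, 3.01, 3.01, 3.14, 3.14, 3.14].

INTERFACE

Orientations are given as a rotation vector (axis times angle).
In Python, from cell import arm gives the robot as it stands. The module is installed in compiled form; this text tells all that it offers.
- The arm moves only by the shell command python3 -m inch 'ROWS' [FORCE]. ROWS is text: rows parted by semicolons, each of 5 numbers parted by spaces: the shift along the tool's x, y, z in m, then the turn about the tool's z in rad, then the finger opening in m, from 0 to 0.0918. In form: x y z roll fingers; .... A call has 1 to 5 rows; each row is the pose to reach, as a shift and turn from the pose commanded when the call began, along the tool's axes at that moment; what a row does not reach only later rows make up. A row lasts 1/10 s, in which the tool goes at most 50 mm and 8.59 degrees, less where a joint would pass 70% of its speed; a pose out of reach is approached as far as the arm can. A call with a gripper value outside its range is refused whole. The fingers move at their own pace and stop on an object; FORCE is the grip in N (left out, the last holds). Time passes only in rows, so rows that repeat a pose let the fingers close. It gives the time, the measured TCP pose, the force, the opening and the grip force at its end, in the units of the state.
- arm.observe(): the state, without advancing time (a new reading comes with each control period).
- arm.get_image(name): name is "scene" or "top" or "wrist"; returns the picture (420x560x3 uint8, red, green, blue); there is no depth.
- arm.get_calibration(name): a dict with "intrinsics" (3x3 intrinsics, pixels), "pose" (4x4, takes a point from camera to world coordinates). Camera axes: x right, y up, looking along -z (the intrinsics and any distortion apply to the point x, -y, -z); pixel columns grow to the right and rows downward; lengths in m; the calibration is good to about 2 mm. A picture is of the moment at which its call begins: read the wrist's pose just before it. get_calibration takes no time and is no camera call; for the wrist camera it gives the pose at the moment of the call.
- arm.sign_off(): hands the job in; it is judged then, once.
Trained networks look in the newest picture that a camera, given by its name, has taken for a name from the list of things; names that differ only in an ending like _2 or _b are one class to them, and where a whole thing is asked for, a point or a joint stands for the part that bears it (a point fixed in the world has none). Each returns a list of dicts, best first, with "conf" (0 to 1); they miss things now and then, are a little off and sometimes report something else, mostly with a low value. They report only what shows in the picture. A call takes as long as a camera call.
- arm.look_for(camera, query): "point" ([row, column] in pixels, amid what is visible of it).
- arm.silhouettes(camera, query): "region" (420x560 bool, what is visible of it) and "point" ([row, column] in pixels, amid what is visible of it).
- arm.place_of(camera, query): "point" ([row, column] in pixels: a listed point, or the origin of a listed thing).
The state is a dict: "clock": time; "joints": joint angles; "dq": joint speeds; "joint_efforts": joint torques, N m; "position": TCP position; "ee_rot": TCP orientation; "force": force on the tool from outside, world axes, zero at the start; "ft_torque": the same for the moment, N m; "width": opening from 0.0 (shut) to 1.0 (fully open); "gripper_force": force on a finger pad.
Only numpy, scipy, OpenCV 4.12 (cv2) and the standard library are available. Lean on these libraries where they do the work, as an engineer would, in place of code of your own. Each camera call takes 0.05 s, during which the arm holds its last target. There are 200 camera calls.

## Working session

There is one attempt and no reset: what is moved stays moved. The work goes in short steps, Python scripts to look and compute and a shell command to move; the robot and the scene stay as the last step left them, time stands still between calls to the robot, and variables do not carry over. Pictures are saved under pics/ and viewed, at most 13 in all, crops included, and the job is handed in when it is done.

```bash
mkdir -p pics; cat > h.py <<'E'
import numpy as np, cv2
from cell import arm
from scipy.spatial.transform import Rotation as R
def ray(cam,px):
    c=arm.get_calibration(cam);K=np.array(c["intrinsics"]);T=np.array(c["pose"])
    d=np.linalg.inv(K)@[px[1],px[0],1]; d=T[:3,:3]@[d[0],-d[1],-d[2]]
    return T[:3,3],d
def at(cam,px,z):
    o,d=ray(cam,px); return o+d*(z-o[2])/d[2]
def proj(cam,p):
    c=arm.get_calibration(cam);K=np.array(c["intrinsics"]);T=np.linalg.inv(np.array(c["pose"]))
    q=T[:3,:3]@p+T[:3,3]; q=K@[q[0],-q[1],-q[2]]; return q[1]/q[2],q[0]/q[2]
def tri(p1,p2):
    A=[];b=[]
    M=np.zeros((3,3));v=np.zeros(3)
    for o,d in(p1,p2):
        d=d/np.linalg.norm(d);P=np.eye(3)-np.outer(d,d);M+=P;v+=P@o
    return np.linalg.solve(M,v)
def tcp():
    s=arm.observe();return np.array(s["position"]),R.from_rotvec(s["ee_rot"]).as_matrix(),s
def save(cam,n):
    im=arm.get_image(cam);cv2.imwrite(f"pics/{n}.png",im[:,:,::-1]);return im
E
python3 - <<'E'
from h import *
np.set_printoptions(precision=4,suppress=True)
p,M,s=tcp();print(p,M,s)
a=save("top","top0");b=save("scene","scene0")
Z=dict(beaker=0,beaker_mouth=.075,recess=.008,socket=.02,ring_arm=.018,bore=.018,ring_centre=.018,large_beaker=0,square_bottle=0,reagent_bottle=0,funnel=0,stand_base=0,calculator=0)
for c in("top","scene"):
    k=arm.get_calibration(c);print(c,k["pose"][:3,3] if hasattr(k["pose"],"shape") else k["pose"],list(k))
    for n,z in Z.items():
        for r in arm.place_of(c,n)[:2]: print(n,round(r["conf"],2),np.round(r["point"],1),at(c,r["point"],z))
E
```

```text
[ 0.2035 -0.5907  0.4039] [[ 0.9455  0.3257 -0.0007]
 [ 0.3257 -0.9455  0.0015]
 [-0.0002 -0.0016 -1.    ]] {'clock': 0.0, 'joints': array([ 1.1364,  0.4352,  0.025 ,  1.5741, -0.0116,  1.1341, -0.0751]), 'dq': array([-0.0002,  0.0009, -0.0015,  0.0005,  0.002 ,  0.0006, -0.0005]), 'joint_efforts': array([ -0.0004, -66.7853,   0.9845, -31.4459,  -0.0605,   0.0429,
         0.0001]), 'position': array([ 0.2035, -0.5907,  0.4039]), 'ee_rot': array([-3.0969, -0.5184,  0.0007]), 'force': array([-0.0007, -0.5544, -0.2259]), 'ft_torque': array([0.0013, 0.0091, 0.0274]), 'gripper_force': 0.0, 'width': 1.0021991750586294}
top [ 0.5228 -0.0274  1.3108] ['intrinsics', 'pose']
beaker 0.55 [162.3 283.1] [ 0.6821 -0.0063  0.    ]
beaker_mouth 0.66 [154.2 286.9] [ 0.6934 -0.0172  0.075 ]
recess 0.62 [249.3 227.5] [0.452 0.142 0.008]
recess 0.17 [162.  349.9] [ 0.6802 -0.1827  0.008 ]
socket 0.69 [160.2 286.2] [ 0.6852 -0.0148  0.02  ]
socket 0.63 [260.9 359.9] [ 0.4211 -0.2039  0.02  ]
ring_arm 0.74 [260.  362.1] [ 0.4233 -0.2099  0.018 ]
bore 0.62 [122.3 281.3] [ 0.786  -0.0025  0.018 ]
bore 0.58
[... 826 characters left out ...]
uth 0.27 [200.2 154.6] [ 0.5339 -0.3149  0.075 ]
socket 0.79 [193.2 387. ] [0.463  0.3223 0.02  ]
ring_arm 0.59 [187.7 201. ] [ 0.4091 -0.2061  0.018 ]
bore 0.74 [191.7 223.2] [ 0.431  -0.1426  0.018 ]
ring_centre 0.79 [192.2 154.3] [ 0.424  -0.3363  0.018 ]
large_beaker 0.93 [259.3 212.6] [ 0.6821 -0.1667  0.    ]
large_beaker 0.23 [263.9 405.7] [0.7236 0.309  0.    ]
square_bottle 0.73 [253.  350.2] [0.6782 0.1786 0.    ]
reagent_bottle 0.59 [200.3 270.2] [ 0.4541 -0.0102  0.    ]
funnel 0.73 [257.9 116.3] [ 0.6646 -0.4036  0.    ]
funnel 0.57 [197.8 269.7] [ 0.4425 -0.0109  0.    ]
stand_base 0.71 [197.1 355.5] [0.4512 0.2361 0.    ]
calculator 0.75 [259.7 117.4] [ 0.6711 -0.3998  0.    ]
```

View pics/top0.png

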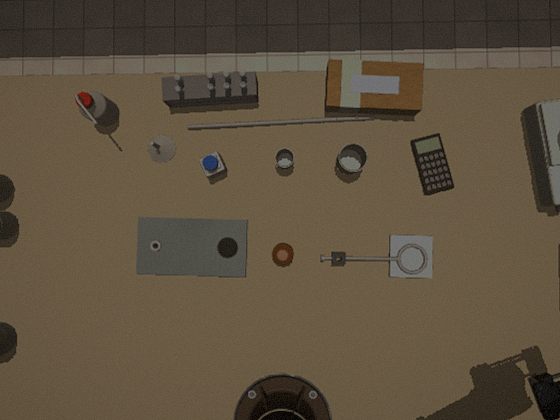

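View pics/scene0.png

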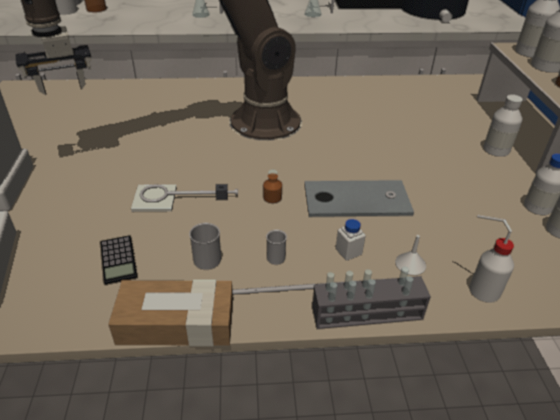

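The top view shows the socket at (246,155), recess at (247,228), small beaker at (159,285) and rod balance point at about (259,362). The scene view confirms the beaker is the middle vessel. I'll move over the beaker first, then look with the wrist camera.

```bash
cat > go.py <<'E'
import sys
from h import *
# target world x y z, yaw(deg) of tool x -> remaining shift in tool axes
def go(x,y,z,yaw=None):
    p,M,s=tcp(); d=M.T@(np.array([x,y,z])-p)
    a=np.degrees(np.arctan2(M[1,0],M[0,0])); r=0 if yaw is None else -np.radians((yaw-a+180)%360-180)
    print("t",round(s["clock"],2),"p",p.round(4),"yaw",a.round(2),"shift",d.round(4),"roll",round(r,4),"j",s["joints"].round(2),"w",round(s["width"]*.0918,4),"F",np.round(s["force"],1),"g",round(s["gripper_force"],1))
if __name__=="__main__": go(*map(float,sys.argv[1:]))
E
python3 -m inch '0.65 -0.39 0 -1.24 0.0918;0.65 -0.39 0 -1.24 0.0918;0.65 -0.39 0 -1.24 0.0918;0.65 -0.39 0 -1.24 0.0918;0.65 -0.39 0 -1.24 0.0918'; python3 go.py 0.68 -0.012 0.40 90
```

```text
clock: 1.9
position: [0.3653, -0.3978, 0.405]
ee_rot: [2.688, 1.625, 0.0]
force: [-0.3, 0.5, 0.5]
width: 1.003
gripper_force: 0.0
t 1.9 p [ 0.3653 -0.3978  0.405 ] yaw 62.32 shift [0.4879 0.0994 0.0049] roll -0.4832 j [ 0.9   0.31 -0.22  1.77  0.08  1.07  0.17] w 0.0921 F [-0.3  0.5  0.5] g 0.0
```

```bash

python3 -m inch '0.488 0.1 0 -0.483 0.0918;0.488 0.1 0 -0.483 0.0918;0.488 0.1 0 -0.483 0.0918;0.488 0.1 0 -0.483 0.0918;0.488 0.1 0 -0.483 0.0918'>/dev/null; python3 go.py 0.68 -0.012 0.40 90
```

```text
t 2.4 p [ 0.5246 -0.2054  0.405 ] yaw 89.69 shift [0.1943 0.1543 0.005 ] roll -0.0053 j [ 0.58  0.37 -0.4   1.7   0.16  1.1   0.12] w 0.0915 F [ 0.5 -1.5 -0.3] g 0.0
```

```bash

python3 -m inch '0.194 0.154 0 0 0.0918;0.194 0.154 0 0 0.0918;0.194 0.154 0 0 0.0918;0.194 0.154 0 0 0.0918;0.194 0.154 0 0 0.0918'>/dev/null;python3 -m inch '0 0 0 0 0.0918;0 0 0 0 0.0918;0 0 0 0 0.0918'>/dev/null; python3 go.py 0.68 -0.012 0.40 90
python3 - <<'E'
from h import *
np.set_printoptions(precision=4,suppress=True)
save("wrist","w1");c=arm.get_calibration("wrist");print(np.array(c["pose"]),tcp()[0])
for n,z in(("beaker",0),("beaker_mouth",.075),("recess",.008),("ring_arm",.018)):
    for r in arm.place_of("wrist",n)[:2]: print(n,round(r["conf"],2),np.round(r["point"],1),at("wrist",r["point"],z))
E
```

```text
t 3.2 p [ 0.6786 -0.0151  0.4045] yaw 89.57 shift [0.0031 0.0013 0.0045] roll -0.0074 j [ 0.2   0.56 -0.41  1.4   0.23  1.23 -0.25] w 0.0917 F [0.1 0.2 0. ] g 0.0
[[ 1.      0.0075  0.0023  0.6798]
 [-0.0079  0.9677  0.2519  0.0523]
 [-0.0003 -0.2519  0.9678  0.3839]
 [ 0.      0.      0.      1.    ]] [ 0.6785 -0.0156  0.4047]
beaker 0.83 [178.9 287.5] [ 0.687  -0.0101  0.    ]
beaker_mouth 0.58 [190.5 287.2] [ 0.6853 -0.0091  0.075 ]
beaker_mouth 0.23 [171.6  81.9] [0.4888 0.0109 0.075 ]
recess 0.86 [36.8 71.2] [0.4593 0.1446 0.008 ]
```

View pics/w1.png

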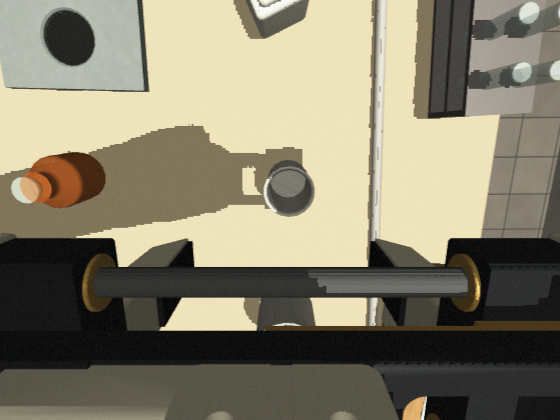

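The wrist view shows the beaker mouth at about (189,288), and its position agrees with the other cameras at (0.686,-0.0095). Recess is at top left, (37,70). I'll descend and grip.

```bash
python3 go.py 0.686 -0.0095 0.206 90
python3 -m inch '0.006 0.0075 0.0 -0.007 0.0918;0.006 0.0075 0.05 -0.007 0.0918;0.006 0.0075 0.1 -0.007 0.0918;0.006 0.0075 0.15 -0.007 0.0918;0.006 0.0075 0.198 -0.007 0.0918'>/dev/null;python3 -m inch '0 0 0 0 0.0918;0 0 0 0 0.0918' >/dev/null;python3 go.py 0.686 -0.0095 0.206 90
python3 -m inch '0 0 0 0 0.03;0 0 0 0 0.03;0 0 0 0 0.03;0 0 0 0 0.03;0 0 0 0 0.03' 15;python3 -m inch '0 0 0 0 0.03;0 0 0 0 0.03;0 0 0 0 0.03'>/dev/null;python3 go.py 0.686 -0.0095 0.206 90
```

```text
t 3.45 p [ 0.6786 -0.0151  0.405 ] yaw 89.55 shift [0.0057 0.0073 0.199 ] roll -0.0078 j [ 0.2   0.56 -0.41  1.4   0.23  1.23 -0.25] w 0.0917 F [ 0.5  0.8 -0.5] g 0.0
t 4.15 p [ 0.6869 -0.0075  0.2071] yaw 90.07 shift [-0.002  -0.0009  0.0011] roll 0.0013 j [ 0.16  0.76 -0.37  1.56  0.33  0.88 -0.32] w 0.0916 F [-0.   0.3  1.2] g 0.0
clock: 4.65
position: [0.6866, -0.0079, 0.2074]
ee_rot: [2.22, 2.222, 0.001]
force: [-0.2, 0.3, -0.6]
width: 0.613
gripper_force: 0.0
t 4.95 p [ 0.6865 -0.0079  0.207 ] yaw 90.05 shift [-0.0016 -0.0005  0.001 ] roll 0.0009 j [ 0.16  0.76 -0.37  1.57  0.33  0.88 -0.32] w 0.0487 F [-1.6 -1.1  5.7] g 13.1
```

```bash

python3 -m inch '0 0 -0.05 0 0.03;0 0 -0.1 0 0.03;0 0 -0.15 0 0.03;0 0 -0.17 0 0.03;0 0 -0.17 0 0.03'>/dev/null;python3 go.py 0.454 0.05 0.377 90
python3 -m inch '0.058 -0.233 0 0 0.03;0.058 -0.233 0 0 0.03;0.058 -0.233 0 0 0.03;0.058 -0.233 0 0 0.03;0.058 -0.233 0 0 0.03'>/dev/null;python3 -m inch '0 0 0 0 0.03;0 0 0 0 0.03;0 0 0 0 0.03'>/dev/null;python3 go.py 0.454 0.05 0.377 90
python3 - <<'E'
from h import *
np.set_printoptions(precision=4,suppress=True)
im=save("wrist","w2");p=tcp()[0];print(p)
for n,z in(("beaker_mouth",p[2]-.206+.075),("beaker",p[2]-.206),("recess",.008),("socket",.02)):
    for r in arm.place_of("wrist",n)[:2]: print(n,round(r["conf"],2),np.round(r["point"],1),at("wrist",r["point"],z))
for r in arm.silhouettes("wrist","recess")[:2]:
    c,_=cv2.findContours(r["region"].astype(np.uint8),0,1); c=max(c,key=len);(x,y),ax,a=cv2.fitEllipse(c);print(r["conf"],len(c),x,y,ax,at("wrist",(y,x),.008))
E
```

```text
t 5.45 p [ 0.6873 -0.0075  0.3809] yaw 90.05 shift [ 0.0577 -0.2333  0.0023] roll 0.0008 j [ 0.18  0.59 -0.41  1.41  0.24  1.19 -0.26] w 0.0488 F [-0.1  0.  -1.5] g 14.2
t 6.25 p [0.4542 0.0495 0.3763] yaw 90.01 shift [ 0.0005 -0.0002 -0.0007] roll 0.0002 j [ 0.21  0.24 -0.51  1.97  0.14  0.97 -0.37] w 0.0485 F [ 1.1  0.9 -1.2] g 14.5
[0.4544 0.0495 0.3763]
beaker_mouth 0.96 [312.9 279.7] [0.4546 0.0479 0.2453]
beaker 0.61 [244.9 281.6] [0.4553 0.0473 0.1703]
recess 0.61 [ 97.8 284.5] [0.4582 0.1451 0.008 ]
0.69 598 286.2900695800781 72.7086410522461 (175.993896484375, 179.54904174804688) [0.4596 0.169  0.008 ]
```

View pics/w2.png

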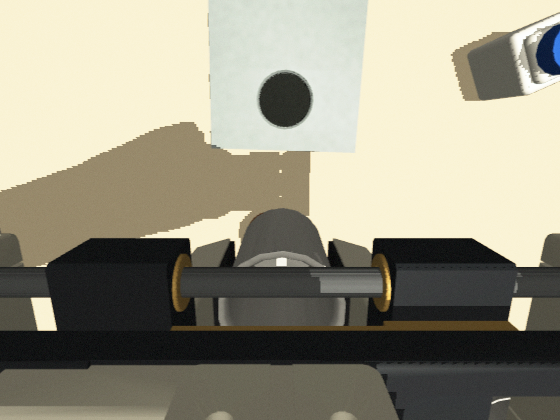

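The plate is at the top, the black recess floor at about (98,285), and the held beaker rim at about (300,280). Next I'll fit the dark disc and the beaker's bottom outline.

```bash

python3 - <<'E'
from h import *
np.set_printoptions(precision=4,suppress=True)
im=cv2.imread("pics/w2.png",0)
for t in(50,70,90,120):
    m=(im<t).astype(np.uint8);m[:40]=0;m[150:]=0;m[:,:225]=0;m[:,345:]=0
    c,_=cv2.findContours(m,0,1);c=max(c,key=cv2.contourArea);(x,y),ax,a=cv2.fitEllipse(c);print(t,x,y,ax,at("wrist",(y,x),.008),at("wrist",(y,x),.014))
# plate edges at z=.014 : left and right columns per row
for r in(20,60,110,135):
    row=im[r].astype(int);g=np.abs(np.diff(cv2.GaussianBlur(im,(5,5),0)[r].astype(int)));print(r,np.argsort(-g)[:8])
t=im[:,:]
# top camera: recess & socket
tp=cv2.imread("pics/top0.png",0);m=(tp<35).astype(np.uint8);m[:225]=0;m[270:]=0;m[:,:205]=0;m[:,245:]=0
c,_=cv2.findContours(m,0,1);c=max(c,key=cv2.contourArea);(x,y),ax,a=cv2.fitEllipse(c);print("top",x,y,ax,at("top",(y,x),.008))
print(at("top",(246,155),.02)); print(tp[238:254,146:164])
E
```

```text
50 284.4808654785156 99.38827514648438 (49.02291488647461, 51.480220794677734) [0.4579 0.1436 0.008 ] [0.4578 0.1432 0.014 ]
70 284.5965881347656 99.499267578125 (49.5810661315918, 52.24340057373047) [0.458  0.1435 0.008 ] [0.4579 0.1431 0.014 ]
90 284.65093994140625 99.3167495727539 (50.25019454956055, 53.094276428222656) [0.4581 0.1437 0.008 ] [0.458  0.1433 0.014 ]
120 284.62628173828125 99.19241333007812 (51.241886138916016, 53.8125114440918) [0.458  0.1438 0.008 ] [0.458  0.1434 0.014 ]
20 [543 544 206 538 542 537 545 539]
60 [536 451 526 535 537 527 554 450]
110 [260 308 259 309 261 307 310 258]
135 [203 204 139 202 138 140 205 209]
top 227.25811767578125 247.19883728027344 (18.00463104248047, 18.539295196533203) [0.4575 0.1426 0.008 ]
[0.4622 0.3317 0.02  ]
[[ 83  78  72  76  78  75  76  77  78  74  84  78  76  77  80  81  73  75]
 [ 78  74  78  77  75  76  73  76  72  68  74  75  80  72  80  78  82  80]
 [ 78  77  78  81  75  76  80  78  83  89  86  74  68  76  78  75  82  79]
 [ 78  78  78  73  81  76  90  96 108 109 104  94  83  58  68  77  78  79]
 [ 79  76  78  84  78  92
[... 175 characters left out ...]
 97 119  78  64  76  77]
 [ 76  80  75  77  90 112  76  31  30  30  19  40  84 113  76  65  79  80]
 [ 83  70  76  79  96 114  86  44  29  34  23  38  89 114  81  62  76  76]
 [ 78  74  76  79  88 110 104  64  41  38  36  69  94 107  70  64  79  81]
 [ 77  79  77  79  88 101 114  94  76  79  74  96 105  93  74  69  82  76]
 [ 83  82  77  79  76  90 106 105 103 101 103 106  88  67  70  78  78  77]
 [ 75  80  76  69  77  78  86  91  94 102  90  83  48  58  71  80  79  79]
 [ 77  81  74  78  78  70  78  78  81  78  79  66  59  71  81  80  81  75]
 [ 81  74  75  78  75  81  74  75  79  75  82  72  80  82  78  73  78  78]
 [ 77  75  75  82  77  73  78  77  75  75  76  77  81  74  81  78  76  76]]
```

```bash
python3 go.py 0.4577 0.1455 0.245 90
python3 -m inch '0.05 0.002 0 0 0.03;0.096 0.0033 0 0 0.03;0.096 0.0033 0.05 0 0.03;0.096 0.0033 0.1 0 0.03;0.096 0.0033 0.13 0 0.03'>/dev/null;python3 -m inch '0 0 0 0 0.03;0 0 0 0 0.03;0 0 0 0 0.03'>/dev/null;python3 go.py 0.4577 0.1455 0.220 90
python3 - <<'E'
from h import *
save("wrist","w3");save("scene","s3")
a=cv2.imread("pics/w3.png");b=cv2.imread("pics/s3.png")[130:270,230:430];cv2.imwrite("pics/c3.png",np.vstack([a[:,80:480][100:340],cv2.resize(b,(400,280))]))
E
```

```text
t 6.55 p [0.4539 0.0498 0.3764] yaw 90.03 shift [0.0957 0.0039 0.1315] roll 0.0005 j [ 0.21  0.24 -0.51  1.97  0.14  0.97 -0.37] w 0.0482 F [ 1.1  0.1 -0.3] g 14.5
t 7.35 p [0.4575 0.1464 0.2485] yaw 90.04 shift [-0.0009  0.0001  0.0285] roll 0.0007 j [-0.05  0.46 -0.49  2.06  0.33  0.69 -0.74] w 0.0482 F [ 0.5 -0.8 -0.2] g 14.3
```

View pics/c3.png

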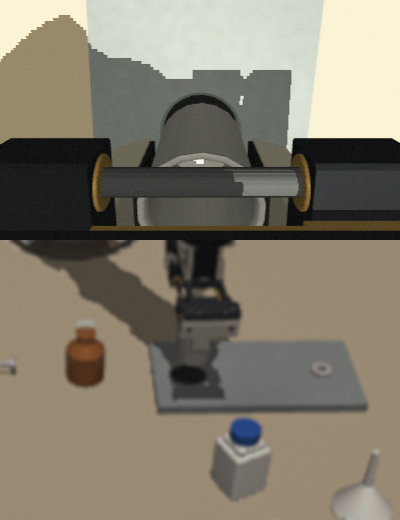

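In the wrist crop, the far rim crescent of the recess sits symmetrically around the beaker's bottom, so it is aligned. Lowering.

```bash

python3 -m inch '-0.001 0 0.012 0 0.03;-0.001 0 0.02 0 0.03;-0.001 0 0.024 0 0.03;-0.001 0 0.027 0 0.03;-0.001 0 0.027 0 0.03'>/dev/null; python3 go.py 0.4577 0.1455 0.2150 90;python3 -m inch '0 0 0.002 0 0.03;0 0 0.004 0 0.03;0 0 0.005 0 0.03;0 0 0.006 0 0.03;0 0 0.006 0 0.03'>/dev/null; python3 go.py 0.4577 0.1455 0.2150 90
```

```text
t 7.95 p [0.4564 0.1449 0.2192] yaw 90.06 shift [0.0006 0.0013 0.0042] roll 0.0011 j [-0.07  0.5  -0.46  2.09  0.37  0.63 -0.78] w 0.0483 F [-1.1  0.1 -1.3] g 14.3
t 8.45 p [0.4568 0.1451 0.2143] yaw 90.05 shift [ 0.0004  0.0009 -0.0007] roll 0.0009 j [-0.08  0.51 -0.45  2.09  0.38  0.62 -0.79] w 0.0476 F [-0.9 -0.6  7.5] g 14.2
```

```bash

python3 -m inch '0 0 0 0 0.0918;0 0 0 0 0.0918;0 0 0 0 0.0918;0 0 0 0 0.0918;0 0 0 0 0.0918'>/dev/null;python3 -m inch '0 0 0 0 0.0918;0 0 0 0 0.0918;0 0 -0.05 0 0.0918;0 0 -0.1 0 0.0918;0 0 -0.16 0 0.0918'>/dev/null; python3 go.py 0.4577 0.05 0.38 90
python3 -m inch '-0.095 0 0 0 0.0918;-0.095 0 0 0 0.0918;-0.095 0 0 0 0.0918;-0.095 0 0 0 0.0918;-0.095 0 0 0 0.0918'>/dev/null
python3 - <<'E'
from h import *
np.set_printoptions(precision=4,suppress=True)
im=save("wrist","w4");p=tcp()[0];print(p)
for n,z in(("beaker_mouth",.083),("beaker",.008),("recess",.008),("socket",.02)):
    for r in arm.place_of("wrist",n)[:2]: print(n,round(r["conf"],2),np.round(r["point"],1),at("wrist",r["point"],z))
E
```

```text
t 9.45 p [0.4562 0.1449 0.3653] yaw 90.08 shift [-0.0949  0.0014 -0.0147] roll 0.0014 j [ 0.04  0.3  -0.57  1.94  0.19  0.96 -0.61] w 0.0917 F [ 2.  -0.1 -0.5] g 0.0
[0.4566 0.0512 0.3637]
beaker_mouth 0.76 [ 95.2 281.6] [0.4574 0.1417 0.083 ]
beaker 0.91 [100.3 282.4] [0.4583 0.1433 0.008 ]
beaker 0.28 [ 94.6 281.5] [0.4574 0.1486 0.008 ]
```

View pics/w4.png

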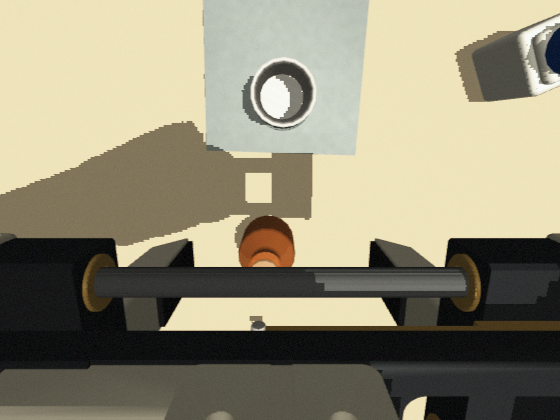

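The beaker stands upright in the recess, with its mouth at (94,283) and measured at the recess centre. Next I'll measure the socket by wrist camera, then go to the ring.

```bash

python3 -m inch '0.18 0 0 0 0.0918;0.18 0 0 0 0.0918;0.18 0 0 0 0.0918;0.18 0 0 0 0.0918;0.18 0 0 0 0.0918'>/dev/null
python3 - <<'E'
from h import *
np.set_printoptions(precision=4,suppress=True)
im=save("wrist","w5");p=tcp()[0];print(p)
for n,z in(("socket",.02),("stand_base",0)):
    for r in arm.place_of("wrist",n)[:2]: print(n,round(r["conf"],2),np.round(r["point"],1),at("wrist",r["point"],z))
g=im[:,:,1]
q=np.array(proj("wrist",np.array([.462,.332,.02])));print(q)
r,c=q.astype(int);w=g[max(r-25,0):r+25,c-25:c+25];m=(w<70).astype(np.uint8)
cs,_=cv2.findContours(m,0,1)
for k in cs:
    if len(k)>6:
        (x,y),ax,a=cv2.fitEllipse(k);print(len(k),ax,at("wrist",(y+max(r-25,0),x+c-25),.02))
E
python3 go.py 0.42 -0.29 0.377 90
```

```text
[0.4558 0.2327 0.3636]
stand_base 0.86 [188.3 289. ] [0.4655 0.2319 0.    ]
[ 87.2526 286.5893]
50 (11.041605949401855, 13.621005058288574) [0.4665 0.3251 0.02  ]
t 10.85 p [0.4564 0.2296 0.3634] yaw 90.08 shift [-0.5196 -0.0371 -0.0131] roll 0.0014 j [-0.12  0.36 -0.58  1.87  0.23  0.99 -0.8 ] w 0.0919 F [ 1.2 -0.3 -0.2] g 0.0
```

```bash

python3 -m inch '0 0 0 0 0.0918;0 0 0 0 0.0918;0 0 0 0 0.0918'>/dev/null
python3 - <<'E'
from h import *
np.set_printoptions(precision=4,suppress=True)
im=save("wrist","w6");p=tcp()[0];print(p)
for r in arm.place_of("wrist","socket")[:2]: print(round(r["conf"],2),np.round(r["point"],1),at("wrist",r["point"],.02))
q=np.array(proj("wrist",np.array([.462,.332,.02])));print(q)
cv2.imwrite("pics/c6.png",cv2.resize(im[:200,180:400,::-1],None,fx=3,fy=3))
E
python3 go.py 0.42 -0.29 0.377 90
```

```text
[0.4567 0.2292 0.3638]
0.62 [ 86.6 286.6] [0.4627 0.3326 0.02  ]
[ 87.3269 285.8785]
t 11.25 p [0.4567 0.2294 0.3638] yaw 90.0 shift [-0.5194 -0.0366 -0.0131] roll -0.0001 j [-0.12  0.36 -0.58  1.86  0.23  0.99 -0.8 ] w 0.0921 F [-0.8  0.1  0.3] g 0.0
```

View pics/c6.png

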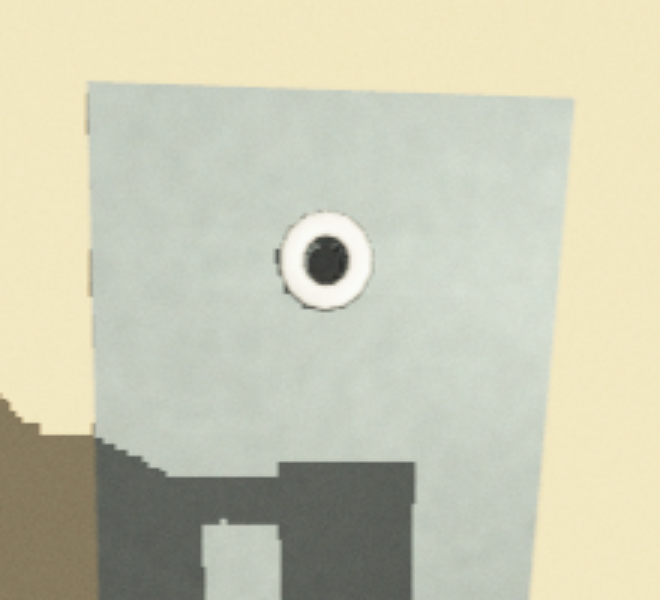

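The socket hole is at pixel (87,288.3), giving world (0.464,0.332). It lies 189 mm from the recess and the plate is turned about 1.9°, which matches the plate edge. Now to the ring.

```bash

python3 -m inch '-0.53 -0.034 0 -0.035 0.0918;-0.53 -0.034 0 -0.035 0.0918;-0.53 -0.034 0 -0.035 0.0918;-0.53 -0.034 0 -0.035 0.0918;-0.53 -0.034 0 -0.035 0.0918'>/dev/null;  python3 go.py 0.422 -0.30 0.364 92
python3 -m inch '-0.27 -0.02 0 0 0.0918;-0.27 -0.02 0 0 0.0918;-0.27 -0.02 0 0 0.0918;-0.27 -0.02 0 0 0.0918;-0.27 -0.02 0 0 0.0918'>/dev/null;  python3 go.py 0.422 -0.30 0.364 92
```

```text
t 11.75 p [ 0.4402 -0.0216  0.364 ] yaw 92.05 shift [-0.2776 -0.0281  0.    ] roll 0.0009 j [ 0.37  0.23 -0.52  2.02  0.14  0.93 -0.19] w 0.0915 F [ 1.7 -0.3  0.2] g 0.0
t 12.25 p [ 0.4306 -0.2716  0.364 ] yaw 92.04 shift [-0.0281 -0.0096  0.0001] roll 0.0007 j [ 0.75  0.32 -0.37  1.88  0.14  0.97  0.35] w 0.0913 F [ 1.6 -0.3  0.6] g 0.0
```

```bash

python3 -m inch '-0.028 -0.009 0 0 0.0918;-0.028 -0.009 0 0 0.0918;-0.028 -0.009 0 0 0.0918;-0.028 -0.009 0 0 0.0918'>/dev/null
python3 - <<'E'
from h import *
np.set_printoptions(precision=4,suppress=True)
im=save("wrist","w7");p=tcp()[0];print(p)
for n in("bore","ring_arm","ring_centre"):
  for r in arm.place_of("wrist",n)[:2]: print(n,round(r["conf"],2),np.round(r["point"],1),at("wrist",r["point"],.018))
E
python3 go.py 0.4225 -0.211 0.364 92
```

```text
[ 0.4237 -0.2963  0.3639]
bore 0.64 [ 34.5 291.2] [ 0.4281 -0.1479  0.018 ]
ring_arm 0.8 [101.5 288.8] [ 0.4285 -0.2061  0.018 ]
ring_arm 0.43 [225.5 287.2] [ 0.4324 -0.3299  0.018 ]
t 12.85 p [ 0.4236 -0.2967  0.3639] yaw 92.17 shift [ 0.0857  0.0021 -0.0001] roll 0.0029 j [ 0.79  0.33 -0.36  1.86  0.14  0.97  0.41] w 0.0916 F [ 0.5  0.4 -0. ] g 0.0
```

View pics/w7.png

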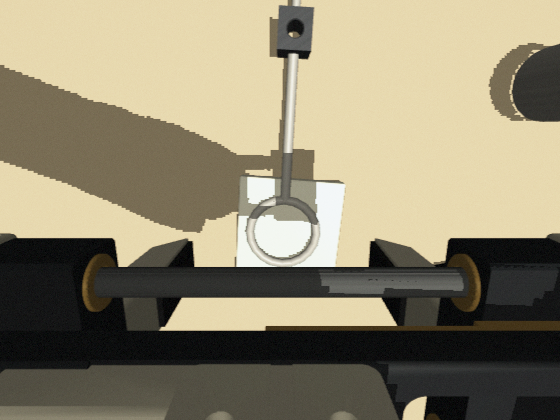

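The boss hole is at about (28,295.5), the rod runs from (55,293) to (195,286), and the ring centre is at about (230,283.5).

```bash

python3 - <<'E'
from h import *
np.set_printoptions(precision=4,suppress=True)
b=at("wrist",(28,295.5),.036);r=at("wrist",(230,283.5),.018);f=at("wrist",(56,293.5),.02)
for q in((55,293),(150,288.8),(195,286)): print(at("wrist",q,.02))
print(b,r,f,np.linalg.norm(b[:2]-r[:2]));u=(b-r)[:2];u/=np.linalg.norm(u);print("yaw",np.degrees(np.arctan2(u[1],u[0])),"orig",r[:2]+129/190*(b-r)[:2],b[:2]-u*.061,f[:2]-u*.044)
E
python3 go.py 0.4265 -0.209 0.364 90
```

```text
[ 0.4305 -0.1657  0.02  ]
[ 0.4304 -0.2518  0.02  ]
[ 0.4296 -0.2971  0.02  ]
[ 0.4312 -0.1476  0.036 ] [ 0.4286 -0.3353  0.018 ] [ 0.431  -0.1666  0.02  ] 0.1877366280779486
yaw 89.20526467287033 orig [ 0.4304 -0.2078] [ 0.4304 -0.2086] [ 0.4304 -0.2106]
t 12.85 p [ 0.4236 -0.2967  0.3639] yaw 92.17 shift [ 0.0875  0.0062 -0.0001] roll 0.0378 j [ 0.79  0.33 -0.36  1.86  0.14  0.97  0.41] w 0.0916 F [ 0.5  0.4 -0. ] g 0.0
```

```bash
python3 go.py 0.4300 -0.2088 0.364 89.4
python3 -m inch '0.045 0.004 0 0.048 0.0918;0.087 0.0095 0 0.048 0.0918;0.087 0.0095 0.05 0.048 0.0918;0.087 0.0095 0.1 0.048 0.0918;0.087 0.0095 0.1 0.048 0.0918'>/dev/null
python3 -m inch '0 0 0 0 0.0918;0 0 0 0 0.0918;0 0 0 0 0.0918'>/dev/null
python3 - <<'E'
from h import *
np.set_printoptions(precision=4,suppress=True)
im=save("wrist","w8");print(tcp()[0])
for n in("bore","ring_arm","ring_centre"):
  for r in arm.place_of("wrist",n)[:2]: print(n,round(r["conf"],2),np.round(r["point"],1),at("wrist",r["point"],.018))
E
python3 go.py 0.4300 -0.2088 0.1815 89.4
```

```text
t 12.85 p [ 0.4236 -0.2967  0.3639] yaw 92.17 shift [ 0.0876  0.0097 -0.0001] roll 0.0483 j [ 0.79  0.33 -0.36  1.86  0.14  0.97  0.41] w 0.0916 F [ 0.5  0.4 -0. ] g 0.0
[ 0.4303 -0.2108  0.2657]
bore 0.74 [129.3 276. ] [ 0.4289 -0.1457  0.018 ]
ring_arm 0.67 [218.7 277.5] [ 0.4287 -0.2087  0.018 ]
t 13.85 p [ 0.4298 -0.2107  0.2647] yaw 89.28 shift [0.0019 0.     0.0832] roll -0.002 j [ 0.62  0.41 -0.36  2.06  0.22  0.71  0.11] w 0.0919 F [ 0.5  0.  -0.1] g 0.0
```

View pics/w8.png

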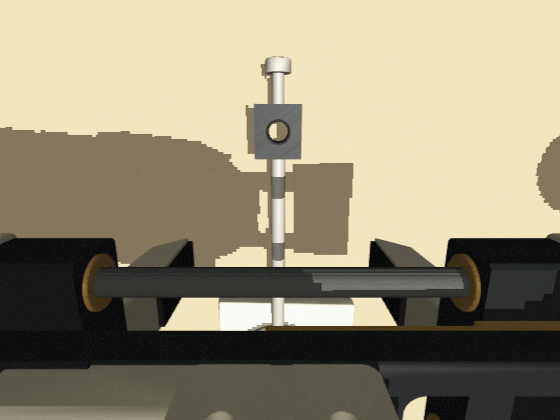

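The rod runs straight down the image at column 278 with the boss hole at (130,278), so it is aligned with the tool. Descending to grip.

```bash

python3 -m inch '0.002 0 0.03 0 0.0918;0.002 0 0.06 0 0.0918;0.002 0 0.075 0 0.0918;0.002 0 0.083 0 0.0918;0.002 0 0.083 0 0.0918'>/dev/null;python3 go.py 0.4300 -0.2088 0.1815 89.4
for i in 1 2 3; do python3 -m inch '0 0 0 0 0.004;0 0 0 0 0.004;0 0 0 0 0.004;0 0 0 0 0.004' 55 >/dev/null;done
python3 go.py 0.4300 -0.2088 0.1815 89.4
```

```text
t 14.35 p [ 0.4296 -0.2084  0.1803] yaw 89.31 shift [-0.0004  0.0004 -0.0012] roll -0.0015 j [ 0.56  0.55 -0.29  2.12  0.31  0.51  0.03] w 0.0919 F [-0.5 -0.1  0.2] g 0.0
t 15.55 p [ 0.4296 -0.2084  0.1807] yaw 89.3 shift [-0.0004  0.0004 -0.0008] roll -0.0017 j [ 0.56  0.55 -0.29  2.12  0.31  0.51  0.03] w 0.0085 F [-0.8 -0.6 -0.5] g 55.0
```

```bash

python3 -m inch '0 0 -0.01 0 0.004;0 0 -0.03 0 0.004;0 0 -0.06 0 0.004;0 0 -0.1 0 0.004;0 0 -0.14 0 0.004'>/dev/null
python3 -m inch '0 0 -0.03 0 0.004;0 0 -0.045 0 0.004;0 0 -0.045 0 0.004;0 0 -0.045 0 0.004;0 0 -0.045 0 0.004'>/dev/null
python3 - <<'E'
from h import *
np.set_printoptions(precision=4,suppress=True)
im=save("wrist","w9");p=tcp()[0];print(p);z=p[2]-.1627
r=arm.place_of("wrist","bore")[:1]
for k in r: print(k["conf"],k["point"],at("wrist",k["point"],z))
save("scene","s9")
a=cv2.imread("pics/w9.png");b=cv2.imread("pics/s9.png")[60:270,100:420];cv2.imwrite("pics/c9.png",np.hstack([a[:300,130:430],cv2.resize(b,(457,300))]))
E
python3 go.py 0.462 0.2723 0.365 88.2
```

```text
[ 0.4291 -0.2083  0.3644]
0.62 [142.9, 277.7] [ 0.4289 -0.1474  0.2017]
t 16.7 p [ 0.4293 -0.2083  0.3647] yaw 89.32 shift [4.81e-01 2.69e-02 1.00e-04] roll 0.0195 j [ 0.67  0.27 -0.41  1.95  0.13  0.95  0.19] w 0.0083 F [ 0.   0.4 -5.3] g 55.0
```

View pics/c9.png

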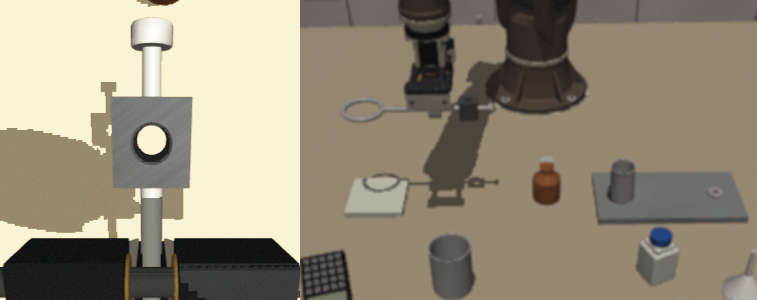

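The ring piece is held level and clear of everything, with the bore at pixel (143,278), 61 mm from the grip as expected. Carrying it over.

```bash

python3 -m inch '0.02 0 0 0 0.004;0.055 0.003 0 0 0.004;0.095 0.005 0 0 0.004;0.135 0.007 0 0.01 0.004;0.175 0.009 0 0.0195 0.004' >/dev/null;python3 -m inch '0.04 0.002 0 0 0.004;0.08 0.004 0 0 0.004;0.12 0.006 0 0 0.004;0.16 0.008 0 0 0.004;0.2 0.01 0 0 0.004'>/dev/null
python3 go.py 0.462 0.2723 0.365 88.2
```

```text
t 17.7 p [0.4569 0.1676 0.3651] yaw 88.19 shift [1.048e-01 1.800e-03 1.000e-04] roll -0.0002 j [ 0.01  0.32 -0.59  1.92  0.21  0.97 -0.71] w 0.0087 F [ 1.3 -0.2 -5.6] g 55.0
```

```bash

python3 -m inch '0.04 0.001 0 0 0.004;0.075 0.002 0 0 0.004;0.095 0.002 0 0 0.004;0.1 0.002 0 0 0.004;0.1 0.002 0 0 0.004' >/dev/null;python3 -m inch '0 0 0.02 0 0.004;0 0 0.045 0 0.004;0 0 0.06 0 0.004;0 0 0.068 0 0.004;0 0 0.068 0 0.004'>/dev/null;python3 -m inch '0 0 0 0 0.004;0 0 0 0 0.004;0 0 0 0 0.004;0 0 0 0 0.004'>/dev/null
python3 go.py 0.462 0.2723 0.2957 88.2
python3 - <<'E'
from h import *
np.set_printoptions(precision=4,suppress=True)
im=save("wrist","w10");p=tcp()[0];z=p[2]-.1627;print(p,z)
for n,h in(("bore",z),("socket",.02)):
  for k in arm.place_of("wrist",n)[:2]: print(n,k["conf"],k["point"],at("wrist",k["point"],h))
tp=save("top","t10");sc=save("scene","s10")
for c in("top","scene"):
  for n,h in(("bore",z),("ring_centre",z),("beaker_mouth",.083),("ring_arm",z)):
    for k in arm.place_of(c,n)[:1]: print(c,n,k["conf"],k["point"],at(c,k["point"],h))
cv2.imwrite("pics/c10.png",np.vstack([np.hstack([cv2.resize(tp[190:310,110:270,::-1],(400,300)),cv2.resize(sc[130:250,270:430,::-1],(400,300))]),im[:300,80:480,::-1].repeat(1,0) if 0 else cv2.resize(im[:225,80:480,::-1],(800,300))]))
E
```

```text
t 19.1 p [0.4623 0.266  0.2982] yaw 88.19 shift [ 0.0063 -0.0005  0.0025] roll -0.0002 j [-0.2   0.47 -0.57  1.89  0.32  0.87 -0.96] w 0.0084 F [ 0.1 -0.7 -4.7] g 55.0
[0.4623 0.266  0.2981] 0.13541399948442706
bore 0.56 [142.8, 279.5] [0.4643 0.3267 0.1354]
socket 0.97 [127.1, 279.0] [0.4636 0.3328 0.02  ]
socket 0.45 [143.8, 279.8] [0.4638 0.3201 0.02  ]
top bore 0.57 [244.0, 155.8] [0.4723 0.2977 0.1354]
top ring_centre 0.68 [250.1, 222.0] [0.4571 0.1386 0.1354]
top beaker_mouth 0.68 [249.9, 223.3] [0.4546 0.1427 0.083 ]
top ring_arm 0.72 [248.7, 170.8] [0.461  0.2615 0.1354]
scene bore 0.7 [161.5, 399.0] [0.4745 0.3335 0.1354]
scene ring_centre 0.75 [157.3, 324.7] [0.4454 0.1366 0.1354]
scene beaker_mouth 0.68 [172.5, 330.2] [0.4429 0.1566 0.083 ]
scene ring_arm 0.95 [161.2, 377.5] [0.4705 0.2758 0.1354]
```

View pics/c10.png

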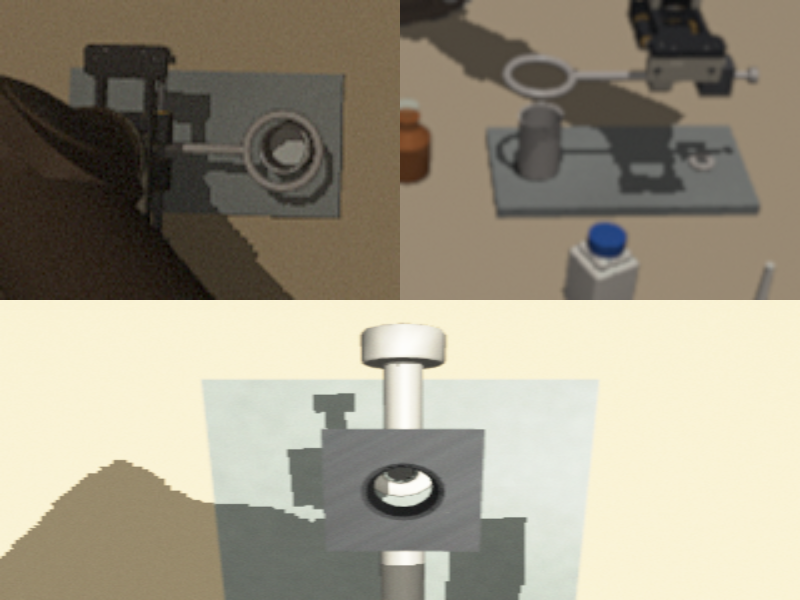

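The top view shows the ring around the beaker's mouth. The wrist view shows the bore about 6 mm short of the socket along the rod, and the commanded target also says about 6 mm.

```bash

python3 -m inch '0.003 0 0.001 0 0.004;0.006 -0.0005 0.002 0 0.004;0.006 -0.0005 0.002 0 0.004;0.006 -0.0005 0.002 0 0.004;0.006 -0.0005 0.002 0 0.004' >/dev/null;python3 -m inch '0 0 0 0 0.004;0 0 0 0 0.004;0 0 0 0 0.004;0 0 0 0 0.004;0 0 0 0 0.004'>/dev/null
python3 go.py 0.462 0.2723 0.2957 88.2
python3 - <<'E'
from h import *
np.set_printoptions(precision=4,suppress=True)
im=save("wrist","w11");p=tcp()[0];z=p[2]-.1627
for n,h in(("bore",z),("socket",.02)):
  for k in arm.place_of("wrist",n)[:2]: print(n,k["conf"],k["point"],at("wrist",k["point"],h))
tp=save("top","t11");g=cv2.resize(tp,None,fx=1,fy=1)
for n,h in(("ring_centre",z),("beaker_mouth",.083),("beaker",.008)):
    for k in arm.place_of("top",n)[:1]: print(n,k["conf"],k["point"],at("top",k["point"],h))
# expected pixels in top for ring over recess
print(proj("top",np.array([.458,.1435,z])),proj("top",np.array([.458,.1435,.083])))
for k in arm.silhouettes("top","ring_arm")[:1]:
    r=k["region"];c=np.argwhere(r);c=c[c[:,1]>206];print("ring bbox centre",c.min(0),c.max(0),(c.min(0)+c.max(0))/2)
E
```

```text
t 20.75 p [0.4619 0.2719 0.2957] yaw 88.19 shift [0.0004 0.0001 0.    ] roll -0.0002 j [-0.22  0.48 -0.56  1.88  0.33  0.87 -0.97] w 0.0084 F [ 0.6 -0.2 -4.8] g 55.0
bore 0.93 [144.1, 277.0] [0.4628 0.3321 0.133 ]
socket 0.92 [134.1, 280.1] [0.4639 0.3335 0.02  ]
ring_centre 0.61 [250.8, 219.3] [0.4553 0.1454 0.133 ]
beaker_mouth 0.84 [249.2, 223.5] [0.4564 0.1422 0.083 ]
beaker 0.84 [246.8, 227.7] [0.4586 0.1414 0.008 ]
(np.float64(249.66437988125233), np.float64(220.07844682925244)) (np.float64(248.54243141387775), np.float64(222.9807394427566))
```

The bore is within 2 mm of the socket and the ring within 3 mm of the mouth axis, steady. Handing in.

```bash
python3 -c "
from cell import arm
print(arm.sign_off())"
```

```text
the job is handed in; nothing more can be done
None
```

The small beaker stands released in the recess, and I handed the job in at about 21 s still holding the ring piece by its balance point: ring about 5 cm over the beaker's mouth and within 4 mm of its centre, bore within 2 mm of the socket's axis by my last camera readings; the system returned no verdict.

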